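# Run a relay board in the bench test fixture

### The job

Test the relay board that lies in the bench fixture, using only the closed fingers: push the open cover down until its catch snaps and keeps it shut by itself, then switch the power rocker on by pressing its raised front end, and only then press the square test key fully down and finish while still holding it down. The power must not come on before the cover is caught, nor the key go down before the power is on; leave the small round reset button alone, do not pick anything up, and leave the board and the loose parts around where they are.

Things in the scene. Friction and masses are not known exactly. Their poses are not given: they have to be found in the camera images.
- test_fixture: Grey test fixture fixed to the bench, 190 (x) x 270 mm (y), aluminium deck 60 mm above the bench. Origin: centre of its underside; x points from its front (robot side) to its back, y to its left, z up; turned by up to 0.28 rad. Cover and board on its left half; on its right half the square test key (front right), the round reset button (front, next to the cover) and the power rocker behind them.
- cover (a joint): Dark steel frame with solid clear window, 133 x 120 x 10 mm, hinged at its far edge. Rad: 0 shut, positive as the front edge rises, starts at 0.7 to 1.0, stop at -0.016. Springs up unless caught. Push its upper side near the front edge down along the arc about the hinge: 1 to 3 N, then 4 to 8 N over the last 10 mm, where the striker bar on its front edge wedges the catch aside.
- cover_hinge (a point): Point on the cover's hinge axis, halfway along it; the axis is parallel to the fixture's y and 91 mm above the bench. In the fixture's frame at (78, 62, 91) mm.
- cover_pad (a point): Centre of the ribbed finger pad (22 x 80 mm) on the cover's upper side near its front edge, the place to push: 118 mm from the hinge axis along the cover, 6.5 mm above its mid plane. z is the outward normal of the cover, x points along it to the hinge. 97 mm above the bench when the cover is shut.
- catch (a joint): Steel spring hook, 26 mm wide, in front of the middle of the cover, up to 46 mm above the deck, its nose 32 mm in front of the finger pad of the shut cover. Rad: 0 at rest (engaged), positive as it is pushed toward the robot; it works by itself as the cover comes down and springs back to 0.
- power_rocker (a joint): Black dished see-saw rocker, 50 mm long (along the fixture's x) x 30 mm wide, in the middle of the right half of the deck. Angle in rad: 0 off (front end up, back end down), 0.36 on (front end down). It is over-centre: it takes about 3 to 5 N at the middle of the front half and snaps over past half way by itself, and stays.
- rocker_front (a point): Point on top of the rocker's front half, at a small white dash, about 16 mm in front of its pivot line: the place to press straight down. About 83 mm above the bench when off; it sinks about 7 mm as the rocker goes over. The rocker's bezel is 65 mm above the bench.
- test_key (a joint): Square grey key cap, 36 x 36 mm, front right on the deck. Value in m: 0 up, 0.006 fully down on its stop. Springs back when let go; 2 N to start, 5 N fully down.
- test_key_top (a point): Centre of the top face of the square test key, 76 mm above the bench when up, 70 mm when fully down. Its black bezel, 48 mm square, is 65 mm above the bench.
- reset_button (a joint): Small round grey button, 15 mm across, recessed in a raised black guard ring of 24 mm diameter between the test key and the cover; 62 mm from the key's centre. Value in m: 0 up, positive pressed. Not to be pressed.
- reset_top (a point): Centre of the top of the reset button, 70 mm above the bench, 1 mm below the rim of its guard ring.
- relay_board: Small green circuit board with relays, 50 x 70 x 17 mm, lying loose between four corner guides in the nest under the cover. Origin: centre of its underside.
- big_capacitor: Dark capacitor can, 22 mm diameter, 32 mm high, standing loose on the back right corner of the deck. Origin: centre of its underside. Bystander.
- transformer: Small black and yellow transformer, 36 x 36 x 26 mm, standing loose in front of the fixture. Origin: centre of its underside. Bystander.
- tweezers: Steel tweezers, 131 x 19 x 4 mm, lying loose in front of the fixture. Origin: centre of the underside. Bystander.
- screw_dish: Round steel dish of screws, 92 mm diameter, 18 mm high, loose behind the fixture. Origin: centre of the underside. Bystander.
- solder_wick: Round orange reel of solder wick, 45 x 83 x 10 mm, loose left of the fixture. Origin: centre of the underside. Bystander.
- flux_brush: Brush with a wooden handle, 151 x 12 x 11 mm, lying loose behind the fixture. Origin: centre of the underside. Bystander.

How it is judged (in metres and radians):
On the way, in this order (a step that is already met when the one before it is completed fails the run):
1. the cover is shut and its catch keeps it so with the fingers off it (value of joint cover below 0.03 rad and value of joint catch below 0.08 rad and contact force between the fingers and cover below 0.2 N), for 0.3 s.
2. the power rocker is on (value of joint power_rocker above 0.3 rad), for 0.1 s.
At the end, for the whole second after the job is handed in: The cover is shut (under 0.03 rad) and held by its catch with no finger on it, the rocker is on (over 0.3 rad), the fingers hold the test key at least 4.5 of its 6 mm down with more than 1 N, and the relay board is within 10 mm of where it lay (all of step 1 and value of joint power_rocker above 0.3 rad and value of joint test_key above 0.0045 m and contact force between the fingers and test_key above 1 N and distance of relay_board from where it was at the start of the episode below 0.01 m); the arm keeps its last pose, push and grip.
It fails at once if the power came on with the cover not shut (value of joint power_rocker above 0.2 rad and value of joint cover above 0.04 rad).
It fails at once if the test key was pressed with the power off (value of joint test_key above 0.003 m and value of joint power_rocker below 0.2 rad).
It fails at once if the reset button was pressed (value of joint reset_button above 0.002 m).
It fails at once if the relay board was lifted or shifted out of its nest (distance of relay_board from where it was at the start of the episode above 0.012 m).
It fails at once if a loose part was carried off or knocked away (distance of any of big_capacitor, transformer, tweezers, screw_dish, solder_wick, flux_brush from where it was at the start of the episode above 0.03 m).
It also fails if it takes over 45 s, if anything falls off the work surface, if the arm or the gripper's body presses on something with over 40 N, if the wrist force passes 120 N, or if a joint passes its speed limit or range.

### The arm

A 6-joint arm with a two-finger parallel gripper is mounted at the origin on a cart in front of the work surface, level with it; the furniture and walls round the work are solid. World frame = base frame: x ahead of the robot, y to its left, z up, the work surface at z = 0. Lengths are in mm, angles in rad, forces in N, time in s.
With the tool pointing down it reaches from about 400 to 925 mm from the base axis. Payload 3.4 kg.
Tool frame: the origin (TCP) lies on the centre line of the jaws, within the pads' length; the fingertips stand ahead of it and the grasp point (between the pads) lies 8 mm behind it (r.nose_length is the z of the fingertips in the tool frame, in mm); z points along the fingers, y is the line along which they close (so a half turn about z gives the same grasp; the last joint's range is limited). The gripper opens to 85 mm and grips with 20 to 120 N. Pads are 22 mm wide; open, the fingers measure 114 mm over their backs; the gripper's body (76 mm by 85 mm) begins 54 mm behind the grasp point. The pads swing forward as they close: fully open they stand 13 mm farther back than shut.
Start: joints at [1.208, 0.307, 1.506, -0, 1.328, -0.073], TCP at [163.785, 551.186, 242.305] pointing down, gripper open.
Joint ranges: [-3.12, 3.12], [-1.05, 2.28], [0.14, 2.33], [-1.42, 4.57], [0.1, 2.73], [-2.68, 2.68]. Speed limits (rad/s): [2.57, 2.57, 3.14, 3.14, 3.14, 3.14].

### API

Orientations are given as a 3x3 rotation matrix whose columns are the frame's x, y, z axes.
In Python, from workcell import r gives the robot as it stands.
- The arm moves only by the tool jog_arm, never from a script. Its argument "series" is a list of rows, each a list of 7 numbers: the turn, a rotation vector about the tool's x, y, z in rad, then the shift along the tool's x, y, z in cm, then the opening, from -1 (shut) to 1 (fully open), so that 0 is half open. In form: [[wx, wy, wz, x, y, z, grip], ...]. A call has 1 to 10 rows; each row is the pose to reach, as a shift and turn from the pose commanded when the call began, along the tool's axes at that moment; what a row does not reach only later rows make up. A row lasts 1/8 s, in which the tool goes at most 62.5 mm and 10.7 degrees, less where a joint would pass 70% of its speed; a pose out of reach is approached as far as the arm can. A call with a gripper value outside its range is refused whole. The fingers move at their own pace and stop on an object; the grip force is fixed at half the most. Time passes only in rows, so rows that repeat a pose let the fingers close. It gives the time, the measured TCP pose, the force, the opening and the grip force at its end, in the units of the state.
- r.get_obs(): the state, without advancing time (a new reading comes with each control period).
- r.get_image(name): name is "scene" or "top" or "wrist"; returns (picture, depth): 400x640x3 uint8, red, green, blue; 400x640 float32, mm along the optical axis (not along the pixel's ray), 0 where there is no reading.
- r.calibration(name): a dict with "K" (3x3 intrinsics, pixels), "k1" (the pictures are not rectified: a ray, as slopes to the right and down, at radius r is drawn at 1 + k1 r^2 times it, then the intrinsics apply), "extrinsics" (4x4, takes a point from camera to world coordinates). Camera axes: x right, y up, looking along -z (the intrinsics and any distortion apply to the point x, -y, -z); pixel columns grow to the right and rows downward; lengths in mm; the calibration is good to about 2 mm. A picture is of the moment at which its call begins: read the wrist's pose just before it. calibration takes no time and is no camera call; for the wrist camera it gives the pose at the moment of the call.
- r.finish_job(): hands the job in; it is judged then, once.
The state is a dict: "t": time; "qpos": joint angles; "qd": joint speeds; "effort": joint torques, N m; "position": TCP position; "ee_rot": TCP orientation; "contact_force": force on the tool from outside, world axes, zero at the start; "moment": the same for the moment, N m; "grip_width": finger opening in mm; "gripper_force": force on a finger pad.
Only numpy, scipy, OpenCV 4.12 (cv2) and the standard library are available. Lean on these libraries where they do the work, as an engineer would, in place of code of your own. Each camera call takes 0.05 s, during which the arm holds its last target. There are 200 camera calls.

## Working session

There is one attempt and no reset: what is moved stays moved. The work goes in short steps, Python scripts to look and compute and a tool call to move; the robot and the scene stay as the last step left them, time stands still between calls to the robot, and variables do not carry over. Pictures are saved under pics/ and viewed, at most 10 in all, crops included, and the job is handed in when it is done.

Besides the shell and the picture viewer there is one more tool, called after ">>>" as name(argument=value, ...), one argument or row to a line, values as JSON. jog_arm: Moves the arm, as the interface text tells. Its arguments: {"type":"object","properties":{"series":{"type":"array","items":{"type":"array","items":{"type":"number"}}}},"required":["series"]}

```bash
mkdir -p pics; ls; cat > h.py <<'E'
import numpy as np, cv2
from workcell import r
def ray(name,uv,c=None):
    c=c or r.calibration(name); K=np.array(c["K"]); E=np.array(c["extrinsics"])
    d=np.array([(uv[0]-K[0,2])/K[0,0],(uv[1]-K[1,2])/K[1,1]]); u=d.copy()
    for _ in range(20): u=d/(1+c["k1"]*(u@u))
    return E[:3,3],E[:3,:3]@np.array([u[0],-u[1],-1])
def onz(name,uv,z,c=None):
    o,d=ray(name,uv,c); return o+d*(z-o[2])/d[2]
def atdepth(name,uv,dep,c=None):
    o,d=ray(name,uv,c); return o+d*dep
def snap(name,tag):
    c=r.calibration(name); im,de=r.get_image(name)
    cv2.imwrite(f"pics/{tag}.png",im[:,:,::-1]); np.save(f"pics/{tag}.npy",de); return im,de,c
E
python3 - <<'E'
from h import *
print(r.get_obs(), r.nose_length)
for n in("top","scene"):
    im,de,c=snap(n,n+"0"); print(n,c["k1"],np.round(c["K"]),np.round(c["extrinsics"],2))
E
```

```text
pics
{'t': 0.0, 'qpos': array([ 1.20848468e+00,  3.07566623e-01,  1.50761361e+00, -2.47540889e-05,
        1.32840001e+00, -7.34997912e-02]), 'qd': array([-0.00079285, -0.00252599,  0.00136648,  0.00080952,  0.00115553,
       -0.00083769]), 'effort': array([ 2.20312977e-03, -4.57549667e+01, -2.51918399e+01,  8.15820226e-05,
        1.31631817e-02,  1.13259836e-05]), 'position': array([163.57093902, 550.57285854, 241.407211  ]), 'ee_rot': array([[-9.58584609e-01,  2.84807096e-01, -6.82004654e-04],
       [ 2.84807887e-01,  9.58582799e-01, -1.86707309e-03],
       [ 1.22002265e-04, -1.98398783e-03, -9.99998024e-01]]), 'contact_force': array([-0.99381291,  0.21040548, -0.88579907]), 'moment': array([-0.01395896, -0.02411931, -0.02171467]), 'gripper_force': 0.0, 'grip_width': 85.43278583815376} 11.0
top -0.0021528204628802113 [[386.   0. 322.]
 [  0. 386. 200.]
 [  0.   0.   1.]] [[ 0.0000e+00  9.9000e-01 -1.2000e-01  4.5222e+02]
 [-1.0000e+00  0.0000e+00  1.0000e-02 -6.3780e+01]
 [ 1.0000e-02  1.2000e-01  9.9000e-01  9.5137e+02]
 [ 0.0000e+00  0.0000e+00  0.0000e+00  1.0000e+00]]
scene -0.07080881477946199 [[423.   0. 319.]
 [  0. 423. 205.]
 [  0.   0.   1.]] [[ 8.8000e-01  3.2000e-01 -3.6000e-01  2.2342e+02]
 [-4.8000e-01  6.2000e-01 -6.2000e-01 -6.1238e+02]
 [ 2.0000e-02  7.2000e-01  6.9000e-01  6.8339e+02]
 [ 0.0000e+00  0.0000e+00  0.0000e+00  1.0000e+00]]
```

View pics/top0.png

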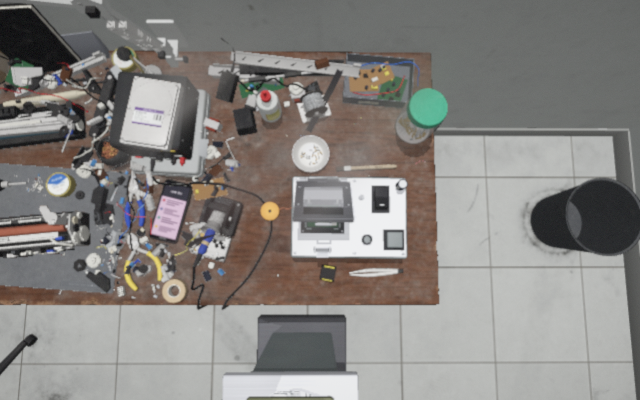

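View pics/scene0.png

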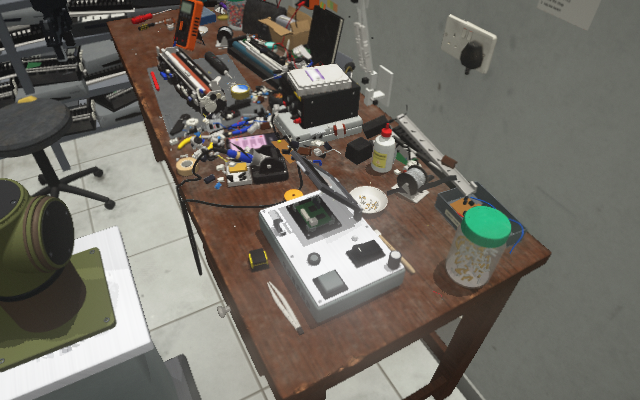

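The top view shows the white fixture deck (cols 291–407, rows 178–258). The key is near (394,240), the reset button (367,240), the rocker (381,199), and the open cover (323,200). Next I'll measure these.

```bash
python3 - <<'E'
from h import *
im=cv2.imread("pics/top0.png"); c=r.calibration("top")
roi=np.zeros(im.shape[:2],np.uint8); roi[168:268,280:418]=1
hsv=cv2.cvtColor(im,cv2.COLOR_BGR2HSV)
m=((hsv[...,2]>170)&(hsv[...,1]<40)&(roi>0)).astype(np.uint8)
n,l,s,_=cv2.connectedComponentsWithStats(m); k=1+s[1:,4].argmax(); print(s[k])
cs,_=cv2.findContours((l==k).astype(np.uint8),cv2.RETR_EXTERNAL,2)
h=cv2.convexHull(max(cs,key=cv2.contourArea)); box=cv2.boxPoints(cv2.minAreaRect(h))
P=np.array([onz("top",b,60,c) for b in box]); print(box,P.round(1),P.mean(0))
print([np.linalg.norm(P[i]-P[i-1]) for i in range(4)])
for nm,uv,z in(("key",(394,240),76),("reset",(367,240),70),("rocker",(381,199),78)): print(nm,onz("top",uv,z,c).round(1))
cv2.imwrite("pics/topc.png",cv2.resize(im[165:285,275:425],None,fx=5,fy=5,interpolation=cv2.INTER_CUBIC))
E
```

```text
[ 292  178  115   80 4916]
[[292. 178.]
 [406. 178.]
 [406. 257.]
 [292. 257.]] [[ 609.4   -4.4   60. ]
 [ 610.3 -272.1   60. ]
 [ 426.5 -267.6   60. ]
 [ 426.4   -6.3   60. ]] [ 518.15604331 -137.59139637   60.        ]
[np.float64(183.08543416935058), np.float64(267.71830707748535), np.float64(183.83179549207307), np.float64(261.3214799760725)]
key [ 465.1 -237.6   76. ]
reset [ 465.1 -177.2   70. ]
rocker [ 558.2 -209.4   78. ]
```

View pics/topc.png

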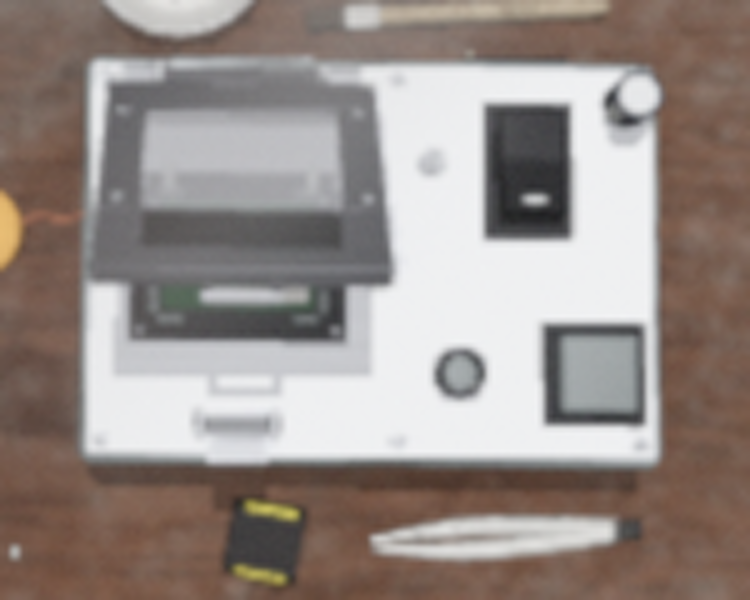

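```bash
cat >> h.py <<'E'
def jog(target,yawx=None):
    """shift in tool axes (cm) and rotvec to reach target TCP pose (vertical tool, tool y along world yaw)"""
    from scipy.spatial.transform import Rotation as R
    o=r.get_obs(); Rm=o["ee_rot"]; s=Rm.T@(np.array(target)-o["position"])/10
    w=None
    if yawx is not None:
        c_,s_=np.cos(yawx),np.sin(yawx); G=np.array([[-c_,-s_,0],[-s_,c_,0],[0,0,-1]])
        w=R.from_matrix(Rm.T@G).as_rotvec().round(3)
    return s.round(2),w
E
python3 - <<'E'
from h import *
c=r.calibration("top")
px=lambda a,b:(a/5+275-.4,b/5+165-.4)
F={}
for n,p,z in(("FL",(80,460),60),("FR",(660,466),60),("BR",(660,68),60),("BL",(90,58),60),("key",(599,374),76),("reset",(460,373),70),("dash",(535,199),83),("coverL",(93,280),60)):
    F[n]=onz("top",px(*p),z,c); print(n,F[n].round(1))
de=np.load("pics/top0.npy")
for p in((93+15,272),(240,272),(375,272),(240,85)):
    u=px(*p); print(p,atdepth("top",u,de[round(u[1]),round(u[0])],c).round(1))
o=r.get_obs(); w=np.array(r.calibration("wrist")["extrinsics"]); print("cam in tool",(o["ee_rot"].T@(w[:3,3]-o["position"])).round(1)); print((o["ee_rot"].T@w[:3,:3]).round(2))
print(np.round(r.calibration("wrist")["K"]))
print(jog((450,200,340),-0.0),jog((430,-150,340),0.0))
E
```

```text
FL [427.3  -3.   60. ]
FR [ 424.7 -268.9   60. ]
BR [ 609.8 -273.5   60. ]
BL [613.7  -5.8  60. ]
key [ 466.4 -238.5   76. ]
reset [ 466.9 -176.3   70. ]
dash [ 545.3 -209.7   83. ]
coverL [509.6  -8.2  60. ]
(108, 272) [504.  -22.6 197. ]
(240, 272) [504.1 -74.3 195.6]
(375, 272) [ 503.9 -126.9  199.9]
(240, 85) [593.6 -75.5 105.2]
cam in tool [  67.2    0.3 -130.9]
[[-0.    0.96  0.26]
 [ 1.    0.   -0.  ]
 [-0.    0.26 -0.96]]
[[317.   0. 322.]
 [  0. 317. 203.]
 [  0.   0.   1.]]
(array([-37.44, -25.47,  -9.81]), array([-0.002, -0.   , -0.289])) (array([-45.49, -59.59,  -9.75]), array([-0.002, -0.   , -0.289]))
```

>>> jog_arm(
  series=[
    [0, 0, -0.15, -10, -6, -9.8, -1],
    [0, 0, -0.289, -37.4, -25.5, -9.8, -1],
    [0, 0, -0.289, -37.4, -25.5, -9.8, -1],
    [0, 0, -0.289, -37.4, -25.5, -9.8, -1],
    [0, 0, -0.289, -37.4, -25.5, -9.8, -1],
    [0, 0, -0.289, -37.4, -25.5, -9.8, -1],
    [0, 0, -0.289, -37.4, -25.5, -9.8, -1],
    [0, 0, -0.289, -37.4, -25.5, -9.8, -1],
    [0, 0, -0.289, -37.4, -25.5, -9.8, -1],
  ],
)

```text
t: 1.23
position: [451.1, 198.4, 340.2]
ee_rot: [[-1.0, 0.004, 0.0], [0.004, 1.0, -0.0], [-0.0, -0.0, -1.0]]
contact_force: [-1.1, 0.1, -0.2]
grip_width: 0.0
gripper_force: 0.0
```

```bash
python3 - <<'E'
from h import *
print(r.get_obs()["position"],jog((440,-140,310),-0.01))
E
```

```text
[451.06487848 198.38720376 340.15809155] (array([  0.97, -33.84,   3.03]), array([-0.   ,  0.   ,  0.006]))
```

>>> jog_arm(
  series=[
    [0, 0, 0, 1, -34, 3, -1],
    [0, 0, 0, 1, -34, 3, -1],
    [0, 0, 0, 1, -34, 3, -1],
    [0, 0, 0, 1, -34, 3, -1],
    [0, 0, 0, 1, -34, 3, -1],
    [0, 0, 0, 1, -34, 3, -1],
    [0, 0, 0, 1, -34, 3, -1],
    [0, 0, 0, 1, -34, 3, -1],
  ],
)

```text
t: 2.22
position: [439.5, -138.3, 310.0]
ee_rot: [[-1.0, -0.001, -0.001], [-0.001, 1.0, 0.001], [0.001, 0.001, -1.0]]
contact_force: [0.2, -0.2, 0.7]
grip_width: -0.2
gripper_force: 0.0
```

```bash
python3 - <<'E'
from h import *
print(r.get_obs()["position"]); snap("wrist","w1")
E
```

```text
[ 439.47935386 -138.25715763  309.99453422]
```

View pics/w1.png

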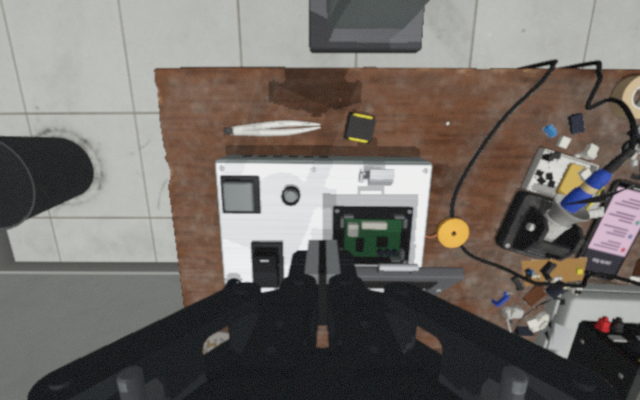

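The wrist view is upside down. The key is at (241,194), reset (291,195), dash (264,260), catch (377,178), and the front deck corners at (218,160) and (432,160).

```bash
python3 - <<'E'
from h import *
c=r.calibration("wrist"); im=cv2.imread("pics/w1.png"); g=cv2.cvtColor(im,cv2.COLOR_BGR2GRAY)
for n,p,z in(("key",(239,194),76),("reset",(291,195),70),("dash",(264,260),83),("FR",(218,160),60),("FL",(432,160),60),("catchtop",(377,178),106)):
    print(n,onz("wrist",p,z,c).round(1))
print(g[175:215:3,218:266:3])
t=im[251:270,254:276]; ys,xs=np.where(cv2.cvtColor(t,6)>120); print("dash",xs.mean()+254,ys.mean()+251,len(xs))
de=np.load("pics/w1.npy")
for p in((450,272),(420,280),(455,278)): print(atdepth("wrist",p,de[p[1],p[0]],c).round(1))
E
```

```text
key [ 461.7 -235.5   76. ]
reset [ 464.4 -174.4   70. ]
dash [ 543.7 -208.6   83. ]
FR [ 423.4 -262.2   60. ]
FL [423.5  -4.3  60. ]
catchtop [436.7 -78.  106. ]
[[232 168 153 153 153 161 158 158 166 167 169 171 175 188 237 238]
 [227  73  53  50  50  49  51  56  67  66  65  65  64  69 218 229]
 [226  83  51  56  58  57  57  55  55  55  56  52  63  68 197 225]
 [218 105 122 126 125 124 125 126 125 131 136 114  61  64 194 225]
 [203 123 129 141 142 143 143 146 145 148 148 119  62  58 192 224]
 [195 132 126 137 142 142 140 144 144 146 146 120  59  60 185 225]
 [192 146 122 139 141 141 144 142 145 147 147 125  63  54 186 225]
 [187 156 123 141 140 141 143 143 144 145 147 129  67  59 186 226]
 [168 173 110 138 142 142 144 142 145 146 146 130  67  52 181 226]
 [152 194 103 138 140 141 141 142 143 147 144 131  69  59 159 225]
 [139 193  96 138 140 142 142 143 144 145 146 135  73  54 153 220]
 [139 199  91 139 141 141 141 142 144 144 144 136  73  58 136 224]
 [126 204  62  76  79  79  81  85  88  87  90  86  61  61 133 224]
 [111 219 215 214 214 213 211 212 211 213 212 211 211 208 215 225]]
dash 263.7647058823529 260.47058823529414 17
[502.1 -27.  194.4]
[511.7 -51.1 190.7]
[506.1 -23.5 197.5]
```

Two views agree to about 3 mm: key (465,-237), dash (545,-209), and the cover centred on y=-77 at about 0.85 rad. I'll approach the cover pad first.

>>> jog_arm(
  series=[
    [0, 0, 0, -5, 3, 4, -1],
    [0, 0, 0, -9.5, 6.1, 7, -1],
    [0, 0, 0, -9.5, 6.1, 8.5, -1],
    [0, 0, 0, -9.5, 6.1, 8.5, -1],
  ],
)

```text
t: 2.78
position: [533.9, -76.2, 223.6]
ee_rot: [[-1.0, -0.004, -0.004], [-0.004, 1.0, 0.001], [0.004, 0.001, -1.0]]
contact_force: [0.4, -0.0, -0.2]
grip_width: -0.0
gripper_force: 0.0
```

>>> jog_arm(
  series=[
    [0, 0, 0, 0.2, 0, 1.5, -1],
    [0, 0, 0, 0.2, 0, 2.85, -1],
    [0, 0, 0, 0.9, 0, 3.5, -1],
    [0, 0, 0, 1.55, 0, 4.05, -1],
    [0, 0, 0, 2.3, 0, 5.0, -1],
    [0, 0, 0, 3.0, 0, 6.0, -1],
    [0, 0, 0, 3.6, 0, 7.1, -1],
    [0, 0, 0, 4.05, 0, 8.15, -1],
    [0, 0, 0, 4.3, 0, 9.0, -1],
    [0, 0, 0, 4.55, 0, 9.85, -1],
  ],
)

```text
t: 4.03
position: [489.0, -78.7, 126.2]
ee_rot: [[-1.0, -0.0, -0.0], [-0.0, 1.0, 0.0], [0.0, 0.0, -1.0]]
contact_force: [0.9, -0.8, 1.6]
grip_width: -0.1
gripper_force: 0.6
```

```bash
python3 - <<'E'
from h import *
print(r.get_obs()["position"],r.get_obs()["contact_force"]); snap("scene","s2")
im=cv2.imread("pics/s2.png"); cv2.imwrite("pics/s2c.png",cv2.resize(im[130:330,230:430],None,fx=3,fy=3))
E
```

```text
[489.03324324 -78.68720374 126.15190863] [ 0.92787812 -0.813686    1.59740096]
```

View pics/s2c.png

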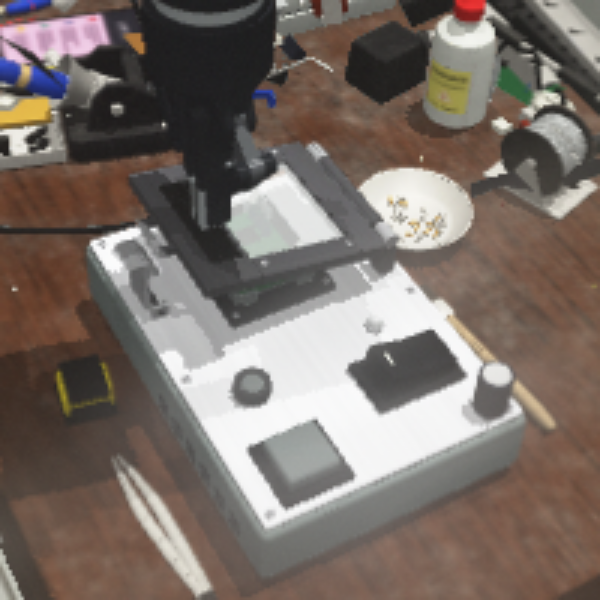

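The finger is on the cover pad, the cover is almost shut, and everything else is undisturbed. I'll push on to the catch.

>>> jog_arm(
  series=[
    [0, 0, 0, 0.1, 0, 0.6, -1],
    [0, 0, 0, 0.2, 0, 1.2, -1],
    [0, 0, 0, 0.2, 0, 1.6, -1],
    [0, 0, 0, 0.2, 0, 1.9, -1],
    [0, 0, 0, 0.2, 0, 2.0, -1],
    [0, 0, 0, 0.2, 0, 2.0, -1],
  ],
)

```text
t: 4.82
position: [487.1, -78.7, 106.6]
ee_rot: [[-1.0, -0.0, -0.0], [-0.0, 1.0, 0.0], [0.0, 0.0, -1.0]]
contact_force: [-1.5, 0.5, 0.7]
grip_width: -0.1
gripper_force: 0.4
```

>>> jog_arm(
  series=[
    [0, 0, 0, 0, 0, 0.15, -1],
    [0, 0, 0, 0, 0, 0.3, -1],
    [0, 0, 0, 0, 0, 0.3, -1],
  ],
)

```text
t: 5.2
position: [487.2, -78.8, 104.1]
ee_rot: [[-1.0, -0.0, 0.0], [-0.0, 1.0, -0.0], [-0.0, -0.0, -1.0]]
contact_force: [-2.9, -0.0, 5.5]
grip_width: -0.0
gripper_force: 2.7
```

>>> jog_arm(
  series=[
    [0, 0, 0, 0, 0, 0.15, -1],
    [0, 0, 0, 0, 0, 0.3, -1],
    [0, 0, 0, 0, 0, 0.3, -1],
  ],
)

```text
t: 5.58
position: [487.2, -78.8, 101.9]
ee_rot: [[-1.0, -0.0, 0.001], [-0.0, 1.0, -0.0], [-0.001, -0.0, -1.0]]
contact_force: [-4.7, 0.4, 13.7]
grip_width: 0.1
gripper_force: 6.5
```

>>> jog_arm(
  series=[
    [0, 0, 0, 0, 0, -1, -1],
    [0, 0, 0, 0, 0, -3, -1],
    [0, 0, 0, 0, 0, -5, -1],
    [0, 0, 0, 0, 0, -5, -1],
  ],
)

```text
t: 6.08
position: [488.8, -79.2, 152.2]
ee_rot: [[-1.0, -0.0, 0.004], [-0.0, 1.0, -0.001], [-0.004, -0.001, -1.0]]
contact_force: [0.6, -0.5, 0.4]
grip_width: -0.1
gripper_force: 0.0
```

```bash
python3 - <<'E'
from h import *
print(r.get_obs()["position"],r.get_obs()["contact_force"]); im,de,c=snap("scene","s3")
im=cv2.imread("pics/s3.png"); cv2.imwrite("pics/s3c.png",cv2.resize(im[130:330,230:430],None,fx=3,fy=3))
for p in((310,222),(340,213),(295,208)): print(atdepth("scene",p,de[p[1],p[0]],c).round(1))
E
```

```text
[488.81148843 -79.16842674 152.15825923] [ 0.64276865 -0.4861665   0.35390233]
[ 489.5 -117.4   96.6]
[ 555.  -120.4   93.2]
[480.8 -70.6  97.7]
```

View pics/s3c.png

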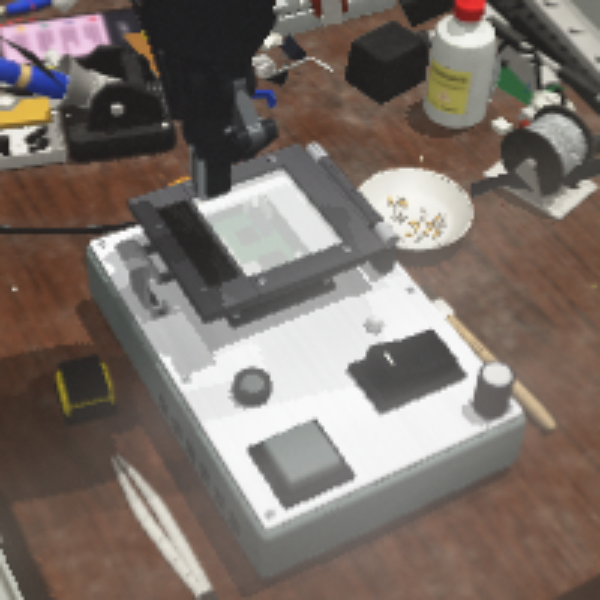

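The fingers are off and the cover lies flat. I'll confirm it isn't moving by fitting its slope from depth, then work out the rocker move.

```bash
python3 - <<'E'
from h import *
for k in range(2):
    im,de,c=snap("scene",f"s4{k}")
    P=[]
    for v in range(185,240):
        for u in range(275,365):
            if de[v,u]>0: P.append(atdepth("scene",(u,v),de[v,u],c))
    P=np.array(P)
    m=(P[:,1]<-122)&(P[:,1]>-136)&(P[:,2]>82)&(P[:,2]<110)&(P[:,0]>470)&(P[:,0]<590)
    print(m.sum(),np.polyfit(P[m,0]-530,P[m,2],1),P[m,0].min())
print(jog((544,-209,150),0))
E
```

```text
416 [5.53323660e-03 9.44398958e+01] 470.0007867404844
416 [2.36316542e-06 9.44270019e+01] 470.2153017525951
(array([ -5.72, -13.03,   0.  ]), array([ 0.   , -0.001,  0.   ]))
```

The slope is zero and steady, so the cover is caught. Now over the rocker.

>>> jog_arm(
  series=[
    [0, 0, 0, -2.8, -6.5, 0, -1],
    [0, 0, 0, -5.5, -13, 0, -1],
    [0, 0, 0, -5.5, -13, 0, -1],
    [0, 0, 0, -5.5, -13, 4.5, -1],
    [0, 0, 0, -5.5, -13, 4.5, -1],
  ],
)

```text
t: 6.85
position: [538.3, -206.8, 101.9]
ee_rot: [[-1.0, 0.0, -0.01], [0.0, 1.0, 0.005], [0.01, 0.005, -1.0]]
contact_force: [-1.1, 0.3, 0.2]
grip_width: -0.3
gripper_force: 0.0
```

>>> jog_arm(
  series=[
    [0, 0, 0, -0.4, -0.2, 0, -1],
    [0, 0, 0, -0.4, -0.2, 0.5, -1],
    [0, 0, 0, -0.4, -0.2, 1.0, -1],
    [0, 0, 0, -0.4, -0.2, 1.4, -1],
    [0, 0, 0, -0.4, -0.2, 1.7, -1],
    [0, 0, 0, -0.4, -0.2, 1.7, -1],
  ],
)

```text
t: 7.6
position: [545.7, -210.6, 88.7]
ee_rot: [[-1.0, -0.0, -0.001], [-0.0, 1.0, 0.0], [0.001, 0.0, -1.0]]
contact_force: [-0.8, -0.4, 1.4]
grip_width: -0.1
gripper_force: 0.7
```

>>> jog_arm(
  series=[
    [0, 0, 0, 0, 0, 0.2, -1],
    [0, 0, 0, 0, 0, 0.4, -1],
    [0, 0, 0, 0, 0, 0.4, -1],
  ],
)

```text
t: 7.98
position: [546.0, -210.7, 88.2]
ee_rot: [[-1.0, -0.0, 0.001], [-0.0, 1.0, -0.001], [-0.001, -0.001, -1.0]]
contact_force: [-8.3, 2.0, 23.8]
grip_width: 0.0
gripper_force: 12.6
```

>>> jog_arm(
  series=[
    [0, 0, 0, 0, 0, -2, -1],
    [0, 0, 0, 0, 0, -6, -1],
    [0, 0, 0, 4, -3, -7, -1],
    [0, 0, 0, 7.8, -2.7, -7, -1],
    [0, 0, 0, 7.8, -2.7, -7, -1],
    [0, 0, 0, 7.8, -2.7, -7, -1],
  ],
)

```text
t: 8.72
position: [469.3, -238.2, 155.1]
ee_rot: [[-1.0, 0.0, 0.002], [0.0, 1.0, -0.001], [-0.002, -0.001, -1.0]]
contact_force: [0.1, -0.4, 0.5]
grip_width: 0.2
gripper_force: 0.0
```

```bash
python3 - <<'E'
from h import *
print(r.get_obs()["position"],r.get_obs()["contact_force"]); im,de,c=snap("scene","s5"); snap("top","t5")
im=cv2.imread("pics/s5.png"); cv2.imwrite("pics/s5c.png",cv2.resize(im[180:330,250:410],None,fx=4,fy=4))
P=np.array([np.r_[atdepth("scene",(u,v),de[v,u],c)] for v in range(235,270) for u in range(340,392) if de[v,u]>0])
m=(abs(P[:,1]+209)<10)&(P[:,0]>530)&(P[:,0]<592)
for x in range(530,592,6):
    k=m&(abs(P[:,0]-x)<3); print(x,k.sum(),np.median(P[k,2]).round(1) if k.any() else None)
print(jog((465,-237,100),0))
E
```

```text
[ 469.27420082 -238.15288321  155.05286135] [ 0.07210594 -0.3551223   0.48530359]
530 34 69.3
536 32 76.1
542 27 76.5
548 29 77.0
554 26 77.1
560 32 78.3
566 27 80.0
572 31 81.9
578 27 83.4
584 1 62.4
590 1 63.0
(array([0.48, 0.11, 5.49]), array([-0.001,  0.002,  0.001]))
```

View pics/s5c.png

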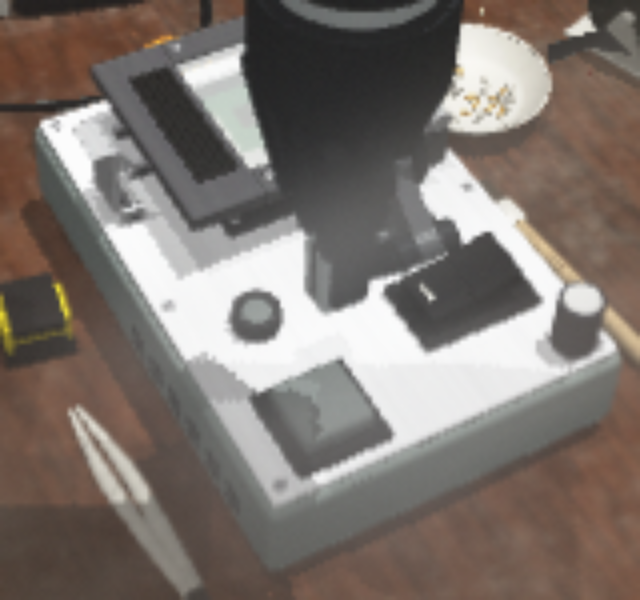

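The rocker's back end is now up (83 mm) and its front down (76 mm), so power is on. The cover is still shut. Now the key.

>>> jog_arm(
  series=[
    [0, 0, 0, 0.5, 0.1, 2, -1],
    [0, 0, 0, 0.5, 0.1, 5.5, -1],
    [0, 0, 0, 0.5, 0.1, 6.5, -1],
    [0, 0, 0, 0.5, 0.1, 7.1, -1],
    [0, 0, 0, 0.5, 0.1, 7.5, -1],
    [0, 0, 0, 0.5, 0.1, 7.5, -1],
  ],
)

```text
t: 9.57
position: [463.3, -236.3, 81.0]
ee_rot: [[-1.0, -0.0, 0.0], [-0.0, 1.0, 0.0], [-0.0, 0.0, -1.0]]
contact_force: [-2.9, 3.1, 6.6]
grip_width: 0.1
gripper_force: 3.2
```

Tip is at 70 mm with 6.6 N. I'll press slightly more to sit firmly on the stop.

>>> jog_arm(
  series=[
    [0, 0, 0, 0, 0, 0.1, -1],
    [0, 0, 0, 0, 0, 0.2, -1],
    [0, 0, 0, 0, 0, 0.2, -1],
    [0, 0, 0, 0, 0, 0.2, -1],
  ],
)

```text
t: 10.07
position: [463.4, -236.4, 80.8]
ee_rot: [[-1.0, -0.0, 0.002], [-0.0, 1.0, -0.0], [-0.002, -0.0, -1.0]]
contact_force: [-5.0, 5.6, 21.6]
grip_width: 0.2
gripper_force: 10.3
```

```bash
python3 - <<'E'
from h import *
im,de,c=snap("scene","s6"); o=r.get_obs(); print(o["position"],o["contact_force"])
P=np.array([np.r_[atdepth("scene",(u,v),de[v,u],c)] for v in range(185,275) for u in range(265,392) if de[v,u]>0])
for n,y,xs in(("rocker",-209,(542,578)),("cover",-129,(485,500,560))):
    for x in xs:
        k=(abs(P[:,1]-y)<8)&(abs(P[:,0]-x)<4); print(n,x,k.sum(),np.median(P[k,2]) if k.any() else None)
E
```

```text
[ 463.40023076 -236.35962939   80.82906112] [-6.28756026  4.42316579 20.47401698]
rocker 542 29 75.94727541731743
rocker 578 26 83.54708208724185
cover 485 5 59.95016050787967
cover 500 0 None
cover 560 0 None
```

```bash
python3 -c "
from workcell import r
print(r.finish_job())"
```

```text
the job is handed in; nothing more can be done
None
```

The job is handed in at about 10 s, but the hand-in returned no verdict: the cover was caught with the fingers off it, then the rocker switched on, and the test key is held on its stop at about 20 N (the arm hid the cover from my last check; it was still shut just before the key press).

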